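Find the heavy side of a wheel and hold it down

ROBOT

A 7-joint arm with a two-finger parallel gripper is mounted at the origin on the work surface; the furniture and walls round the work are solid. World frame = base frame: x ahead of the robot, y to its left, z up, the work surface at z = 0. Lengths are in m, angles in rad, forces in N, time in s.
With the tool pointing down it reaches from about 0.4 to 0.85 m from the base axis. Payload 10.4 kg.
Tool frame: the origin (TCP) lies on the centre line of the jaws, within the pads' length; the fingertips stand 14 mm ahead of it and the grasp point (between the pads) lies 5 mm behind it (manip.tip_reach is the distance from the TCP to the fingertips, in m); z points along the fingers, y is the line along which they close (so a half turn about z gives the same grasp; the last joint's range is limited). The gripper opens to 85 mm and grips with 20 to 120 N. Pads are 22 mm wide; open, the fingers measure 114 mm over their backs; the gripper's body (76 mm by 85 mm) begins 54 mm behind the grasp point. The pads swing forward as they close: fully open they stand 13 mm farther back than shut.
Start: joints at [1.09, 0.332, -0.065, 1.46, 0.022, 1.35, -0.088], TCP at [0.276, -0.561, 0.245] pointing down, gripper open.
Joint ranges: [-2.6, 2.6], [-0.5, 2.12], [-1.47, 1.34], [0.16, 2.42], [-1.27, 4.41], [0.06, 2.06], [-2.6, 2.6]. Speed limits (rad/s): [2.22, 2.22, 2.79, 2.79, 3.14, 3.14, 3.14].

INTERFACE

Orientations are given as a unit quaternion [x, y, z, w].
In Python, from workcell import manip gives the robot as it stands.
- The arm moves only by the shell command python3 -m pendant 'ROWS' [FORCE]. ROWS is JSON, a list of rows, each a list of 7 numbers: the shift along the tool's x, y, z in units of 50 mm (1.0 is 50 mm), then the turn, a rotation vector about the tool's x, y, z in units of 8 degrees (1.0 is 8 degrees), then the opening, from -1 (shut) to 1 (fully open), so that 0 is half open. In form: [[dx, dy, dz, ax, ay, az, jaw], ...]. A call has exactly 10 rows; each row is the pose to reach, as a shift and turn from the pose commanded when the call began, along the tool's axes at that moment; what a row does not reach only later rows make up. A row lasts 1/8 s, in which the tool goes at most 62.5 mm and 10.7 degrees, less where a joint would pass 70% of its speed; a pose out of reach is approached as far as the arm can. A call with a gripper value outside its range is refused whole. The fingers move at their own pace and stop on an object; FORCE is the grip in N (left out, the last holds). Time passes only in rows, so rows that repeat a pose let the fingers close, or fill a call up. It gives the time, the measured TCP pose, the force, the opening and the grip force at its end, in the units of the state.
- manip.get_obs(): the state, without advancing time (a new reading comes with each control period).
- manip.camera(name): name is "scene" or "top" or "wrist"; returns (picture, depth): 480x640x3 uint8, red, green, blue; 480x640 float32, m along the optical axis (not along the pixel's ray), 0 where there is no reading.
- manip.get_calibration(name): a dict with "fx", "fy", "cx", "cy" (pixels), "xyz" and "orientation" of the camera in the world. Camera axes: x right, y up, looking along -z (the intrinsics and any distortion apply to the point x, -y, -z); pixel columns grow to the right and rows downward; lengths in m; the calibration is good to about 2 mm. A picture is of the moment at which its call begins: read the wrist's pose just before it. get_calibration takes no time and is no camera call; for the wrist camera it gives the pose at the moment of the call.
- manip.hand_in(): hands the job in; it is judged then, once.
Trained networks look in the newest picture that a camera, given by its name, has taken for a name from the list of things; names that differ only in an ending like _2 or _b are one class to them, and where a whole thing is asked for, a point or a joint stands for the part that bears it (a point fixed in the world has none). Each returns a list of dicts, best first, with "p" (0 to 1); they miss things now and then, are a little off and sometimes report something else, mostly with a low value. They report only what shows in the picture. A call takes as long as a camera call. They do not tell look-alikes from the thing itself.
- manip.find_in(thing, camera): "box" ([left, top, right, bottom] in pixels, round what is visible of it).
- manip.trace(thing, camera): "pixels" (480x640 bool, what is visible of it) and "box" ([left, top, right, bottom] in pixels, round what is visible of it).
- manip.tip_of(thing, camera): "pixel" ([column, row] in pixels: a listed point, or the origin of a listed thing).
The state is a dict: "clock": time; "joint_pos": joint angles; "joint_velocities": joint speeds; "tau": joint torques, N m; "position": TCP position; "ee_rot": TCP orientation; "ft_force": force on the tool from outside, world axes, zero at the start; "torque": the same for the moment, N m; "grip_width": opening from 0.0 (shut) to 1.0 (fully open); "grasp_force": force on a finger pad.
Only numpy, scipy, OpenCV 4.12 (cv2) and the standard library are available. Lean on these libraries where they do the work, as an engineer would, in place of code of your own. Each camera call takes 0.05 s, during which the arm holds its last target. There are 200 camera calls.

TASK

Two flywheels stand on the bench with their axles level; the small round tin of balancing rivets stands in front of the one that is to be balanced. Turn that wheel by its pins, feel from the effort which side of it is heavy, then bring the heavy side straight down (within about 25 degrees) and hold it there: finish with the wheel at rest and one of its pins firmly gripped, not let go. Do not turn the other wheel, and leave the tin and the small things round about where they are.

Things in the scene. Friction and masses are not known exactly. Their poses are not given: they have to be found in the camera images.
- hub1 (a point): centre of wheel 1 (left), on its level axle, 125 mm over the bench, in the disc's middle plane; axes fixed to the stand: z up, -x along the axle to the front, where the pins stick out, roughly to the robot. Wheel: steel disc 152 mm across, 24 mm thick. Grey stand, fixed: base plate 125 x 130 x 14 mm centred below, post behind the disc
- hub2 (a point): centre of wheel 2 (right), on its level axle, 125 mm over the bench, in the disc's middle plane; axes fixed to the stand: z up, -x along the axle to the front, where the pins stick out, roughly to the robot. Wheel: steel disc 152 mm across, 24 mm thick. Grey stand, fixed: base plate 125 x 130 x 14 mm centred below, post behind the disc
- pin1 (a point): point on one of wheel 1's six identical round steel pins, 12 mm thick, 60 degrees apart on a circle of 56 mm radius round the axle, level, from 12 to 67 mm in front of the disc's middle plane; this point lies on the pin's centre line 42 mm in front of that plane, a good place to take hold; it turns with the wheel, straight above the axle at wheel angle 0
- pin2 (a point): point on one of wheel 2's six identical round steel pins, 12 mm thick, 60 degrees apart on a circle of 56 mm radius round the axle, level, from 12 to 67 mm in front of the disc's middle plane; this point lies on the pin's centre line 42 mm in front of that plane, a good place to take hold; it turns with the wheel, straight above the axle at wheel angle 0
- wheel1 (a joint): wheel angle, rad; grows as the top moves to the stand's +y. Turns endlessly. The seals rub (about 0.45 N m either way), more than the hidden lump's pull (0.29 to 0.38 N m with the lump level with the axle), so it stays where left: the lump shows only in the effort of turning, less when the lump sinks. Unseen, it starts anywhere but near the bottom, and differs in each wheel
- wheel2 (a joint): wheel angle, rad; grows as the top moves to the stand's +y. Turns endlessly. The seals rub (about 0.45 N m either way), more than the hidden lump's pull (0.29 to 0.38 N m with the lump level with the axle), so it stays where left: the lump shows only in the effort of turning, less when the lump sinks. Unseen, it starts anywhere but near the bottom, and differs in each wheel
- rivet_tin: low round tin, tan, 43 mm across, 21 mm high, loose; origin under its centre. It stands on the bench about 130 mm in front of the wheel to be balanced
- beeswax: yellow-brown block of wax, 30 x 50 x 20 mm, loose, in front of the other wheel; origin under its centre; a bystander
- thread_spool: wooden spool with red-brown thread, 38 mm across, 50 mm high, loose, standing between the wheels; origin under its centre; a bystander
- wood_peg: turned wooden peg, 16 x 68 x 16 mm, loose, lying between the wheels; origin under its centre; a bystander
Not all that is in view belongs to the job. What is shaped like the rivet_tin but pink is not meant.

How it is judged:
On the way:
1. the wheel behind the tin has been turned by hand (a pin has moved 25 mm or more, the fingers touching the wheel) (((horizontal distance between rivet_tin and hub1 below 0.165 m and distance of pin1 from where it was at the start of the episode above 0.025 m and contact force between the fingers and wheel1 above 0.3 N) or (horizontal distance between rivet_tin and hub2 below 0.165 m and distance of pin2 from where it was at the start of the episode above 0.025 m and contact force between the fingers and wheel2 above 0.3 N))), for 0.05 s.
At the end, for the whole second after the job is handed in: the heavy lump of the wheel behind the tin lies within 25 degrees of straight below the axle, the wheel is at rest (under 0.1 rad/s), the fingers press on it with over 2 N, and the pins of the other wheel are within 10 mm of where they began (((horizontal distance between rivet_tin and hub1 below 0.165 m and height (world z) of heavy1 below 0.079685 m and contact force between the fingers and wheel1 above 2 N and velocity of joint wheel1 between -0.1 and 0.1 rad/s and distance of pin2 from where it was at the start of the episode below 0.01 m) or (horizontal distance between rivet_tin and hub2 below 0.165 m and height (world z) of heavy2 below 0.079685 m and contact force between the fingers and wheel2 above 2 N and velocity of joint wheel2 between -0.1 and 0.1 rad/s and distance of pin1 from where it was at the start of the episode below 0.01 m))); the arm keeps its last pose, push and grip.
It fails at once if the other wheel is turned (a pin moves over 15 mm) ((horizontal distance between rivet_tin and hub1 below 0.165 m and distance of pin2 from where it was at the start of the episode above 0.015 m) or (horizontal distance between rivet_tin and hub2 below 0.165 m and distance of pin1 from where it was at the start of the episode above 0.015 m)).
It fails at once if the tin or a bystander is moved more than 30 mm (distance of any of rivet_tin, beeswax, thread_spool, wood_peg from where it was at the start of the episode above 0.03 m).
It also fails if it takes over 72 s, if anything falls off the work surface, if the arm or the gripper's body presses on something with over 40 N, if the wrist force passes 120 N, or if a joint passes its speed limit or range.

## Working session

There is one attempt and no reset: what is moved stays moved. The work goes in short steps, Python scripts to look and compute and a shell command to move; the robot and the scene stay as the last step left them, time stands still between calls to the robot, and variables do not carry over. Pictures are saved under pics/ and viewed, at most 10 in all, crops included, and the job is handed in when it is done.

```bash
mkdir -p pics; cat > h.py <<'E'
import numpy as np, cv2
from scipy.spatial.transform import Rotation as R
from workcell import manip
def world(cam,px,d,c=None):
    c=c or manip.get_calibration(cam)
    u,v=px
    p=np.array([(u-c['cx'])/c['fx']*d,-(v-c['cy'])/c['fy']*d,-d])
    return np.array(c['xyz'])+R.from_quat(c['orientation']).apply(p)
def save(im,n): cv2.imwrite('pics/'+n,im[:,:,::-1])
E
python3 - <<'E'
from h import *
o=manip.get_obs(); print({k:np.round(v,3) for k,v in o.items()})
ims=[]
for cam in ['scene','top']:
    im,d=manip.camera(cam); save(im,cam+'.png')
    c=manip.get_calibration(cam); print(cam,np.round(c['xyz'],3),np.round(R.from_quat(c['orientation']).as_matrix(),2).tolist(),c['fx'])
    for t in ['hub1','hub2','pin1','pin2','rivet_tin','beeswax','thread_spool','wood_peg']:
        for r in manip.tip_of(t,cam)[:3]:
            u,v=r['pixel']; z=d[int(v),int(u)] if 0<=v<480 and 0<=u<640 else 0
            print(t,round(r['p'],2),int(u),int(v),np.round(world(cam,(u,v),z,c),3))
E
```

```text
{'clock': np.float64(0.0), 'joint_pos': array([ 1.09 ,  0.333, -0.065,  1.461,  0.022,  1.35 , -0.089]), 'joint_velocities': array([-0.002,  0.001, -0.001,  0.001, -0.   , -0.001, -0.001]), 'tau': array([-0.0000e+00, -6.2545e+01,  4.9000e-02, -3.9161e+01,  1.6000e-02,
        1.0000e-02, -0.0000e+00]), 'position': array([ 0.276, -0.56 ,  0.244]), 'ee_rot': array([ 0.974,  0.227, -0.   , -0.001]), 'ft_force': array([-1.08 ,  0.34 , -0.099]), 'torque': array([-0.006,  0.013,  0.003]), 'grasp_force': np.float64(0.0), 'grip_width': np.float64(1.001)}
scene [0.127 0.455 0.634] [[-0.9, 0.25, -0.36], [-0.44, -0.54, 0.72], [-0.02, 0.81, 0.59]] 531.5432003921456
hub1 0.7 204 306 [0.48  0.093 0.176]
hub1 0.64 313 173 [ 0.541 -0.321  0.137]
hub2 0.7 204 306 [0.48  0.093 0.176]
hub2 0.64 313 173 [ 0.541 -0.321  0.137]
pin1 0.59 337 152 [ 0.499 -0.339  0.179]
pin2 0.59 337 152 [ 0.499 -0.339  0.179]
rivet_tin 0.84 267 422 [0.39  0.115 0.021]
rivet_tin 0.73 340 351 [ 0.355 -0.04   0.017]
rivet_tin 0.72 306 377 [0.378 0.028 0.02 ]
beeswax 0.87 357 256 [ 0.424 -0.267  0.013]
thread_spool 0.81 278 271 [ 0.531 -0.157  0.024]
wood_peg 0.5 359 308 [ 0.367 -0.141  0.012]
top [ 0.41  -0.15   1.031] [[-0.01, 1.0, -0.03], [-1.0, -0.01, -0.02], [-0.02, 0.02, 1.0]] 544.2175232635649
hub1 0.83 205 182 [0.511 0.036 0.2  ]
hub1 0.58 441 163 [ 0.536 -0.327  0.191]
hub1 0.56 211 215 [0.461 0.032 0.177]
hub2 0.83 205 182 [0.511 0.036 0.2  ]
hub2 0.58 441 163 [ 0.536 -0.327  0.191]
hub2 0.56 211 215 [0.461 0.032 0.177]
pin1 0.71 212 210 [0.468 0.031 0.173]
pin1 0.66 449 186 [ 0.501 -0.341  0.182]
pin2 0.71 212 210 [0.468 0.031 0.173]
pin2 0.66 449 186 [ 0.501 -0.341  0.182]
rivet_tin 0.69 195 255 [0.396 0.096 0.019]
rivet_tin 0.65 277 268 [ 0.371 -0.057  0.025]
beeswax 0.82 396 236 [ 0.426 -0.279  0.018]
thread_spool 0.62 335 174 [ 0.54  -0.166  0.045]
wood_peg 0.5 328 262 [ 0.379 -0.153  0.011]
```

View pics/scene.png

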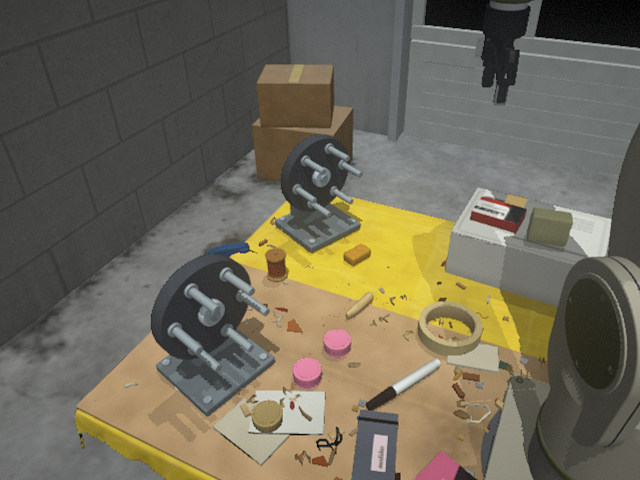

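View pics/top.png

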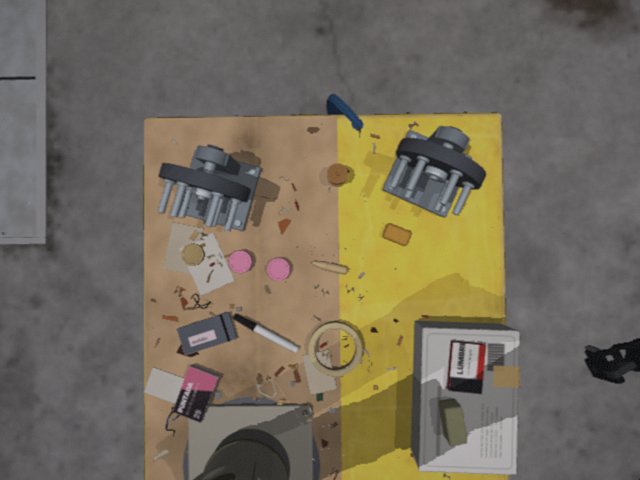

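Left wheel (wheel 1) is the one: the tan tin is at (267,422) in scene and (195,255) in top, with the pink look-alikes beside it. Next I fit the disc plane and pins.

```bash
cat > fit.py <<'E'
from h import *
P=[]
for cam in ['scene','top']:
    im,d=manip.camera(cam); c=manip.get_calibration(cam)
    v,u=np.nonzero(d>0); z=d[v,u]
    p=np.c_[(u-c['cx'])/c['fx']*z,-(v-c['cy'])/c['fy']*z,-z]
    w=np.array(c['xyz'])+R.from_quat(c['orientation']).apply(p)
    k=(abs(w[:,0]-.49)<.14)&(abs(w[:,1]-.04)<.13)&(w[:,2]>.022)&(w[:,2]<.26)
    P.append(w[k])
S,T=P
# disc front face: RANSAC vertical plane on scene points
rng=np.random.default_rng(0);best=0
for _ in range(800):
    q=S[rng.choice(len(S),3)]; n=np.cross(q[1]-q[0],q[2]-q[0]); L=np.linalg.norm(n)
    if L<1e-5: continue
    n/=L
    if abs(n[2])>.1: continue
    m=abs((S-q[0])@n)<.003
    if m.sum()>best: best=m.sum();M=m
F=S[M]; c0=F.mean(0); n=np.linalg.svd(F-c0)[2][2]; n*=np.sign(n[0])
print('face n(+x axle)',n.round(3),best,len(S))
n[2]=0;n/=np.linalg.norm(n); yw=np.array([-n[1],n[0],0])
# in-plane extents
y=(F-c0)@yw; print('y range',np.percentile(y,[0.5,99.5]),'z',np.percentile(F[:,2],[.5,99.5]))
# circle edge fit with r=76
from scipy.optimize import least_squares
h=np.array([y,F[:,2]]).T; hull=cv2.convexHull(h.astype(np.float32))[:,0]
s=least_squares(lambda a:np.hypot(hull[:,0]-a[0],hull[:,1]-a[1])-.076,[0,.125],loss='soft_l1',f_scale=.002)
print('circle',s.x, np.abs(s.fun).mean())
hub=c0+yw*s.x[0]+n*.012; hub[2]=.125
print('hub',hub.round(4),'yaw deg',np.degrees(np.arctan2(n[1],n[0])))
for name,Q in [('S',S),('T',T)]:
    g=np.c_[(Q-hub)@n,(Q-hub)@yw,Q[:,2]-.125]
    k=(g[:,0]<-.02)&(g[:,0]>-.075)&(np.hypot(g[:,1],g[:,2])>.04)&(np.hypot(g[:,1],g[:,2])<.068)
    g=g[k]; a=np.degrees(np.arctan2(g[:,1],g[:,2]))
    hh,e=np.histogram(a,bins=np.arange(-180,181,6)); print(name,[(int(x),int(c)) for x,c in zip(e,hh) if c>3])
    np.save(name+'.npy',g)
    # fit pins: phase + centre offset; surface at 6 mm from centre line
    def res(a):
        ang=a[0]+np.arange(6)*np.pi/3
        dd=np.hypot(g[:,1,None]-a[1]-.056*np.sin(ang),g[:,2,None]-a[2]-.056*np.cos(ang))
        return dd.min(1)-.006
    b=min((least_squares(res,[p,0,0],loss='soft_l1',f_scale=.002) for p in np.radians(range(0,60,10))),key=lambda r:r.cost)
    print(name,'phase',np.degrees(b.x[0])%60,'offset y,z',b.x[1:].round(4),'tip x',np.percentile(g[:,0],1).round(4),'res',np.median(abs(b.fun)).round(4))
    k2=abs(b.fun)<.003
E
python3 fit.py
```

```text
face n(+x axle) [ 0.958 -0.287 -0.003] 4775 8552
y range [-0.07752562  0.06678011] z [0.05376852 0.20031195]
circle [-0.00706302  0.12604956] 0.0004525390210645621
hub [0.5193 0.0548 0.125 ] yaw deg -16.702857185297127
S [(-168, 44), (-162, 128), (-156, 91), (-108, 4), (-102, 77), (-96, 176), (-48, 5), (-42, 67), (-36, 214), (12, 61), (18, 178), (24, 85), (72, 195), (78, 122), (84, 10), (132, 126), (138, 99), (144, 20)]
S phase 21.701365010148503 offset y,z [-0.0009 -0.    ] tip x -0.0679 res 0.0005
T [(-156, 81), (-150, 18), (-102, 16), (-96, 168), (-90, 15), (-48, 16), (-42, 112), (-36, 100), (12, 140), (18, 91), (24, 4), (66, 7), (72, 168), (78, 38), (132, 67), (138, 85), (144, 35)]
T phase 21.675599058379515 offset y,z [-0.0012  0.0008] tip x -0.0668 res 0.0008
```

```bash
cat > go.py <<'E'
from h import *
import sys
hub=np.array([.519,.0538,.125]); n=np.array([np.cos(np.radians(-16.7)),np.sin(np.radians(-16.7)),0]); yw=np.array([-n[1],n[0],0]); Z=np.array([0,0,1.])
def pose(phi,r,xo=.042):   # phi deg wheel angle, r radius of grasp point (5 mm behind TCP)
    p=np.radians(phi); u=np.sin(p)*yw+np.cos(p)*Z
    z=-u; return hub-n*xo+u*(r-.005), R.from_matrix(np.c_[n,np.cross(z,n),z])
def rel(p,q,o=None):
    o=o or manip.get_obs(); r0=R.from_quat(o['ee_rot'])
    return np.r_[r0.inv().apply(p-o['position'])/.05, np.degrees((r0.inv()*q).as_rotvec())/8].round(2)
def state():
    o=manip.get_obs(); r=R.from_quat(o['ee_rot']).as_matrix(); g=np.array(o['position'])-.005*r[:,2]-hub
    return dict(t=round(float(o['clock']),2),phi=np.degrees(np.arctan2(g@yw,g[2])).round(2),r=np.hypot(g@yw,g[2]).round(4),x=(g@n).round(4),tilt=np.degrees(np.arctan2(-r[:,2]@yw,-r[2,2])).round(2),F=np.array([o['ft_force']@v for v in(n,yw,Z)]).round(2),M=np.array([o['torque']@v for v in(n,yw,Z)]).round(3),w=round(float(o['grip_width']),3),gf=round(float(o['grasp_force']),1))
if __name__=='__main__':
    print(state())
    for a in sys.argv[1:]:
        print(a,rel(*pose(*map(float,a.split(',')))).tolist())
E
python3 go.py 21.7,.20 21.7,.14 21.7,.056
```

```text
{'t': 1.0, 'phi': np.float64(-79.22), 'r': np.float64(0.6701), 'x': np.float64(-0.0559), 'tilt': np.float64(0.0), 'F': array([-0.79,  0.17,  0.75]), 'M': array([ 0.018, -0.001,  0.004]), 'w': 1.001, 'gf': 0.0}
21.7,.20 [10.15, -10.51, -1.22, -2.58, -1.02, 5.3]
21.7,.14 [9.85, -10.18, -0.1, -2.58, -1.02, 5.3]
21.7,.056 [9.43, -9.73, 1.46, -2.58, -1.02, 5.3]
```

```bash
python3 -m pendant '[[0,0,-1.2,0,0,0,1],[1,-1,-1.8,0,0,0.5,1],[2,-2,-1.8,0,0,1,1],[3,-3,-1.8,0,0,1.5,1],[3.8,-3.9,-1.8,0,0,2,1],[4.6,-4.7,-1.8,0,0,2.5,1],[5.4,-5.5,-1.8,-0.5,-0.2,3,0.5],[6.2,-6.3,-1.8,-1,-0.3,3.5,0.3],[7,-7.1,-1.8,-1.5,-0.5,4,0],[7.8,-8,-1.6,-2,-0.7,4.5,0]]'; python3 go.py 21.7,.20 21.7,.14 21.7,.056
```

```text
clock: 2.25
position: [0.4486, -0.0323, 0.3272]
ee_rot: [0.986, -0.086, -0.014, 0.144]
ft_force: [0.7, -0.1, -1.4]
grip_width: 0.502
grasp_force: 0.0
{'t': 2.25, 'phi': np.float64(-26.08), 'r': np.float64(0.2304), 'x': np.float64(-0.0428), 'tilt': np.float64(16.54), 'F': array([ 0.7 ,  0.12, -1.37]), 'M': array([ 0.268, -0.061,  0.064]), 'w': 0.502, 'gf': 0.0}
21.7,.20 [0.42, -3.45, -0.59, -0.63, -0.26, 0.8]
21.7,.14 [0.37, -3.34, 0.6, -0.63, -0.26, 0.8]
21.7,.056 [0.3, -3.2, 2.27, -0.63, -0.26, 0.8]
```

```bash
python3 -m pendant '[[0.1,-0.9,-0.3,-0.2,-0.1,0.2,0],[0.2,-1.8,-0.5,-0.4,-0.2,0.4,0],[0.3,-2.7,-0.5,-0.6,-0.2,0.7,0],[0.4,-3.4,-0.3,-0.6,-0.25,0.8,0],[0.4,-3.4,0,-0.6,-0.25,0.8,0],[0.38,-3.35,0.4,-0.6,-0.25,0.8,0],[0.38,-3.35,0.4,-0.6,-0.25,0.8,0],[0.38,-3.35,0.4,-0.6,-0.25,0.8,0],[0.38,-3.35,0.4,-0.6,-0.25,0.8,0],[0.38,-3.35,0.4,-0.6,-0.25,0.8,0]]' >/dev/null; python3 go.py 21.7,.14 21.7,.056
```

```text
{'t': 3.5, 'phi': np.float64(20.88), 'r': np.float64(0.1492), 'x': np.float64(-0.0424), 'tilt': np.float64(21.29), 'F': array([-0.11,  0.04, -1.71]), 'M': array([0.371, 0.036, 0.027]), 'w': 0.506, 'gf': 0.0}
21.7,.14 [0.01, -0.04, 0.18, -0.05, 0.02, 0.02]
21.7,.056 [0.01, -0.03, 1.86, -0.05, 0.02, 0.02]
```

```bash
python3 -m pendant '[[0,-0.03,0.5,-0.05,0,0,0],[0,-0.03,1,-0.05,0,0,0],[0,-0.03,1.5,-0.05,0,0,0],[0,-0.03,1.86,-0.05,0,0,0],[0,-0.03,1.86,-0.05,0,0,0],[0,-0.03,1.86,-0.05,0,0,-1],[0,-0.03,1.86,-0.05,0,0,-1],[0,-0.03,1.86,-0.05,0,0,-1],[0,-0.03,1.86,-0.05,0,0,-1],[0,-0.03,1.86,-0.05,0,0,-1]]' 60 >/dev/null; python3 go.py 21.7,.056; python3 - <<'E'
from h import *
im,d=manip.camera('scene'); save(cv2.resize(im[200:440,60:380],None,fx=2,fy=2),'g1.png')
E
```

```text
{'t': 4.75, 'phi': np.float64(22.13), 'r': np.float64(0.0568), 'x': np.float64(-0.0425), 'tilt': np.float64(21.66), 'F': array([-1.34,  1.52,  5.72]), 'M': array([ 0.288,  0.111, -0.058]), 'w': 0.12, 'gf': 58.6}
21.7,.056 [0.01, 0.01, 0.02, -0.01, 0.01, 0.02]
```

View pics/g1.png

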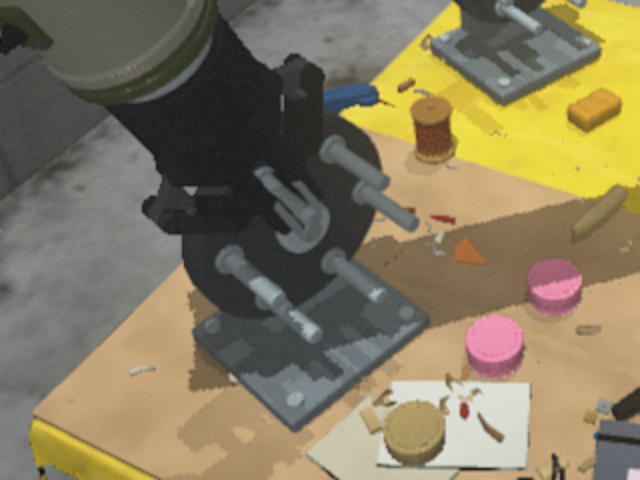

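```bash
for i in 1 2; do python3 -m pendant '[[0,0.036,0.001,0.25,0,0,-1],[0,0.071,0.002,0.5,0,0,-1],[0,0.107,0.006,0.75,0,0,-1],[0,0.142,0.01,1,0,0,-1],[0,0.177,0.015,1.25,0,0,-1],[0,0.212,0.022,1.5,0,0,-1],[0,0.247,0.03,1.75,0,0,-1],[0,0.281,0.04,2,0,0,-1],[0,0.315,0.05,2.25,0,0,-1],[0,0.349,0.062,2.5,0,0,-1]]' >/dev/null; python3 go.py; python3 -c "
from go import *
print(manip.get_obs()['joint_velocities'].round(3)); manip.camera('wrist'); print(state())"; done
```

```text
{'t': 6.05, 'phi': np.float64(2.29), 'r': np.float64(0.0565), 'x': np.float64(-0.0425), 'tilt': np.float64(1.56), 'F': array([-1.13,  3.52,  5.07]), 'M': array([0.661, 0.325, 0.039]), 'w': 0.118, 'gf': 59.4}
[ 0.239 -0.136  0.004  0.105 -0.334 -0.197  0.351]
{'t': 6.1, 'phi': np.float64(1.53), 'r': np.float64(0.0564), 'x': np.float64(-0.0424), 'tilt': np.float64(1.49), 'F': array([-3.24,  3.95,  7.96]), 'M': array([0.92 , 0.617, 0.016]), 'w': 0.113, 'gf': 59.6}
{'t': 7.35, 'phi': np.float64(-17.97), 'r': np.float64(0.0561), 'x': np.float64(-0.0423), 'tilt': np.float64(-18.41), 'F': array([0.34, 2.37, 3.67]), 'M': array([0.622, 0.061, 0.065]), 'w': 0.117, 'gf': 59.1}
[ 0.161 -0.016  0.062  0.085 -0.36  -0.049  0.41 ]
{'t': 7.4, 'phi': np.float64(-18.93), 'r': np.float64(0.0561), 'x': np.float64(-0.0423), 'tilt': np.float64(-18.49), 'F': array([0.2 , 2.03, 5.19]), 'M': array([0.78 , 0.146, 0.101]), 'w': 0.121, 'gf': 59.5}
```

```bash
cat > log.sh <<'E'
python3 -c "
from go import *
s=state(); u=np.radians(s['tilt']); F=s['F']; Ft=F[1]*np.cos(u)-F[2]*np.sin(u); Fr=F[1]*np.sin(u)+F[2]*np.cos(u)
Mc=s['M'][0]-1.02*np.sin(u)
print(s['t'],'phi',s['phi'],'tilt',s['tilt'],'r',s['r'],'Ft %.2f Fr %.2f M %.3f Mc %.3f w %.3f gf %.1f'%(Ft,Fr,s['M'][0],Mc,s['w'],s['gf']),s['x'])
open('log.txt','a').write('%s %s %s %s %s %s\n'%(s['t'],s['phi'],s['tilt'],Ft,s['M'][0],s['gf']))"
E
python3 -m pendant '[[0,0,0,0,0,0,-0.65],[0,0,0,0,0,0,-0.65],[0,0.036,0.001,0.25,0,0,-0.65],[0,0.071,0.002,0.5,0,0,-0.65],[0,0.107,0.006,0.75,0,0,-0.65],[0,0.142,0.01,1,0,0,-0.65],[0,0.177,0.015,1.25,0,0,-0.65],[0,0.212,0.022,1.5,0,0,-0.65],[0,0.247,0.03,1.75,0,0,-0.65],[0,0.281,0.04,2,0,0,-0.65]]' >/dev/null; bash log.sh
for i in 1 2 3; do python3 -m pendant '[[0,-0.036,0.001,-0.25,0,0,-0.65],[0,-0.071,0.002,-0.5,0,0,-0.65],[0,-0.107,0.006,-0.75,0,0,-0.65],[0,-0.142,0.01,-1,0,0,-0.65],[0,-0.177,0.015,-1.25,0,0,-0.65],[0,-0.212,0.022,-1.5,0,0,-0.65],[0,-0.247,0.03,-1.75,0,0,-0.65],[0,-0.281,0.04,-2,0,0,-0.65],[0,-0.315,0.05,-2.25,0,0,-0.65],[0,-0.349,0.062,-2.5,0,0,-0.65]]' >/dev/null; bash log.sh; done
```

```text
8.65 phi -34.01 tilt -34.36 r 0.0554 Ft 3.33 Fr -1.95 M 0.011 Mc 0.587 w 0.177 gf 1.5 -0.0429
9.9 phi -18.35 tilt -13.93 r 0.0552 Ft -14.05 Fr 0.54 M -3.109 Mc -2.863 w 0.175 gf 6.9 -0.043
11.15 phi 1.65 tilt 6.21 r 0.0553 Ft -16.62 Fr 8.09 M -3.330 Mc -3.440 w 0.176 gf 8.3 -0.0429
12.4 phi 22.95 tilt 26.13 r 0.0556 Ft -16.16 Fr 6.74 M -2.856 Mc -3.305 w 0.172 gf 7.9 -0.0428
```

```bash
for i in 1 2 3; do python3 -m pendant '[[0,0.036,0.001,0.25,0,0,-0.65],[0,0.071,0.002,0.5,0,0,-0.65],[0,0.107,0.006,0.75,0,0,-0.65],[0,0.142,0.01,1,0,0,-0.65],[0,0.177,0.015,1.25,0,0,-0.65],[0,0.212,0.022,1.5,0,0,-0.65],[0,0.247,0.03,1.75,0,0,-0.65],[0,0.281,0.04,2,0,0,-0.65],[0,0.315,0.05,2.25,0,0,-0.65],[0,0.349,0.062,2.5,0,0,-0.65]]' >/dev/null; bash log.sh; done
```

```text
13.65 phi 5.5 tilt 5.59 r 0.0555 Ft 2.06 Fr -0.97 M 0.397 Mc 0.298 w 0.174 gf 0.8 -0.0427
14.9 phi -14.51 tilt -14.4 r 0.0558 Ft 2.98 Fr -1.56 M 0.134 Mc 0.388 w 0.173 gf 1.0 -0.0425
16.15 phi -34.36 tilt -34.4 r 0.0559 Ft 2.35 Fr -1.67 M -0.036 Mc 0.540 w 0.172 gf 1.5 -0.0425
```

```bash
python3 -m pendant '[[0,0,0,0,0,0,0],[0,0,-0.8,0,0,0,0],[0,0,-1.68,0,0,0,0],[0,-0.376,-1.654,-1,0,0,0],[0,-0.744,-1.575,-2,0,0,0],[0,-1.098,-1.447,-3,0,0,0],[0,-1.431,-1.27,-4,0,0,0],[0,-1.736,-1.048,-5,0,0,0],[0,-2.007,-0.787,-6,0,0,0],[0,-2.238,-0.49,-7,0,0,0]]' >/dev/null; bash log.sh; python3 - <<'E'
from go import *
exec(open('fit.py').read().split("# disc front")[0].replace('from h import *',''))
from scipy.optimize import least_squares
for Q in (S,T):
    g=np.c_[(Q-hub)@n,(Q-hub)@yw,Q[:,2]-.125]
    rr=np.hypot(g[:,1],g[:,2]); g=g[(g[:,0]<-.02)&(g[:,0]>-.075)&(rr>.04)&(rr<.066)]
    def res(a):
        an=a[0]+np.arange(6)*np.pi/3
        return np.hypot(g[:,1,None]-.056*np.sin(an),g[:,2,None]-.056*np.cos(an)).min(1)-.006
    b=min((least_squares(res,[p],loss='soft_l1',f_scale=.002) for p in np.radians(range(0,60,10))),key=lambda r:r.cost)
    print('phase',np.degrees(b.x[0])%60,len(g))
E
python3 go.py 26,.14 26,.056 27,.14 27,.056
```

```text
17.4 phi 21.87 tilt 21.92 r 0.1407 Ft 0.07 Fr -0.41 M 0.383 Mc 0.002 w 0.502 gf 0.0 -0.0417
phase 26.337872639853703 1682
phase 26.223298173892545 1226
{'t': 17.5, 'phi': np.float64(23.83), 'r': np.float64(0.139), 'x': np.float64(-0.0448), 'tilt': np.float64(21.84), 'F': array([-0.89, -0.3 , -0.3 ]), 'M': array([ 0.417,  0.06 , -0.021]), 'w': 0.502, 'gf': 0.0}
26,.14 [0.06, -0.1, -0.02, -0.52, 0.02, 0.09]
26,.056 [0.06, 0.02, 1.66, -0.52, 0.02, 0.09]
27,.14 [0.06, -0.15, -0.01, -0.64, 0.02, 0.09]
27,.056 [0.06, 0.01, 1.66, -0.64, 0.02, 0.09]
```

```bash
python3 -m pendant '[[0.05,-0.1,0,-0.55,0,0.09,0],[0.05,-0.1,0,-0.55,0,0.09,0],[0.05,-0.06,0.5,-0.55,0,0.09,0],[0.05,-0.02,1,-0.55,0,0.09,0],[0.05,0.01,1.66,-0.55,0,0.09,0],[0.05,0.01,1.66,-0.55,0,0.09,0],[0.05,0.01,1.66,-0.55,0,0.09,-0.65],[0.05,0.01,1.66,-0.55,0,0.09,-0.65],[0.05,0.01,1.66,-0.55,0,0.09,-0.65],[0.05,0.01,1.66,-0.55,0,0.09,-0.65]]' >/dev/null; bash log.sh
for i in 1 2 3; do python3 -m pendant '[[0,0.036,0.001,0.25,0,0,-0.65],[0,0.071,0.002,0.5,0,0,-0.65],[0,0.107,0.006,0.75,0,0,-0.65],[0,0.142,0.01,1,0,0,-0.65],[0,0.177,0.015,1.25,0,0,-0.65],[0,0.212,0.022,1.5,0,0,-0.65],[0,0.247,0.03,1.75,0,0,-0.65],[0,0.281,0.04,2,0,0,-0.65],[0,0.315,0.05,2.25,0,0,-0.65],[0,0.349,0.062,2.5,0,0,-0.65]]' >/dev/null; bash log.sh; done
```

```text
18.75 phi 22.34 tilt 26.04 r 0.057 Ft 4.20 Fr 2.05 M 1.182 Mc 0.734 w 0.175 gf 1.8 -0.0402
20.0 phi 2.12 tilt 5.98 r 0.0579 Ft 5.10 Fr -2.75 M 1.153 Mc 1.047 w 0.177 gf 2.5 -0.0405
21.25 phi -16.33 tilt -14.03 r 0.0593 Ft 6.78 Fr -4.70 M 1.122 Mc 1.369 w 0.179 gf 3.3 -0.0407
22.5 phi -34.57 tilt -34.05 r 0.06 Ft 8.43 Fr -4.92 M 1.070 Mc 1.641 w 0.175 gf 4.2 -0.0408
```

```bash
python3 -m pendant '[[0,0.036,0.001,0.25,0,0,-0.65],[0,0.071,0.002,0.5,0,0,-0.65],[0,0.107,0.006,0.75,0,0,-0.65],[0,0.142,0.01,1,0,0,-0.65],[0,0.177,0.015,1.25,0,0,-0.65],[0,0.195,0.018,1.375,0,0,-0.65],[0,0.212,0.022,1.5,0,0,-0.65],[0,0.23,0.026,1.625,0,0,-0.65],[0,0.247,0.03,1.75,0,0,-0.65],[0,0.264,0.035,1.875,0,0,-0.65]]' >/dev/null; bash log.sh
for i in 1 2 3; do python3 -m pendant '[[0,-0.036,0.001,-0.25,0,0,-0.65],[0,-0.053,0.0015,-0.375,0,0,-0.65],[0,-0.071,0.002,-0.5,0,0,-0.65],[0,-0.089,0.004,-0.625,0,0,-0.65],[0,-0.107,0.006,-0.75,0,0,-0.65],[0,-0.124,0.008,-0.875,0,0,-0.65],[0,-0.142,0.01,-1,0,0,-0.65],[0,-0.16,0.012,-1.125,0,0,-0.65],[0,-0.177,0.015,-1.25,0,0,-0.65],[0,-0.195,0.018,-1.375,0,0,-0.65]]' >/dev/null; bash log.sh; done
python3 - <<'E'
from go import *
from scipy.optimize import least_squares
D=np.loadtxt('log.txt'); D=D[abs(D[:,5])>.5]
t=D[:,0]; Mc=D[:,4]-1.02*np.sin(np.radians(D[:,2])); T=Mc/.205*.056
ph=D[:,1]+np.where(t>17,-60,0); s=np.sign(T)
# external on tool: s>0 while moving -phi: T= s*f - g
use=(t!=18.75)
def f(p): return p[0]*s-(p[1]*np.cos(np.radians(ph))+p[2]*np.sin(np.radians(ph)))-T
for m in (use,use&(s>0)):
    r=least_squares(lambda p:f(p)[m],[.45,.3,0],loss='soft_l1',f_scale=.03)
    a=np.degrees(np.arctan2(r.x[2],r.x[1])); print(r.x.round(3),'G',np.hypot(*r.x[1:]).round(3),'level at',a,'bottom: pin B at',a-90+60,f(r.x)[m].round(3))
E
```

```text
23.75 phi -48.17 tilt -49.05 r 0.0601 Ft 9.44 Fr -7.08 M 1.172 Mc 1.942 w 0.174 gf 4.7 -0.0409
25.0 phi -40.13 tilt -37.77 r 0.0603 Ft -6.17 Fr 1.34 M -2.011 Mc -1.386 w 0.172 gf 3.2 -0.0408
26.25 phi -30.27 tilt -26.74 r 0.0601 Ft -8.05 Fr 4.58 M -2.229 Mc -1.770 w 0.174 gf 4.0 -0.0408
27.5 phi -20.35 tilt -15.71 r 0.0597 Ft -8.88 Fr 4.47 M -2.368 Mc -2.092 w 0.178 gf 4.7 -0.0407
[ 0.477  0.392 -0.009] G 0.393 level at -1.2713516026040033 bottom: pin B at -31.271351602604 [-0.013 -0.07   0.071  0.068  0.006 -0.011  0.001 -0.025  0.002  0.051
  0.061 -0.038 -0.001  0.02 ]
[0.381 0.3   0.056] G 0.305 level at 10.652608964611922 bottom: pin B at -19.347391035388085 [ 0.004 -0.004 -0.001  0.018 -0.017 -0.009  0.013 -0.002]
```

```bash
python3 -m pendant '[[0,0.036,0.001,0.25,0,0,-0.65],[0,0.071,0.002,0.5,0,0,-0.65],[0,0.107,0.006,0.75,0,0,-0.65],[0,0.142,0.01,1,0,0,-0.65],[0,0.177,0.015,1.25,0,0,-0.65],[0,0.212,0.022,1.5,0,0,-0.65],[0,0.247,0.03,1.75,0,0,-0.65],[0,0.275,0.038,1.96,0,0,-0.65],[0,0.275,0.038,1.96,0,0,-1],[0,0.275,0.038,1.96,0,0,-1]]' 60 >/dev/null; bash log.sh
python3 -m pendant '[[0,0,0,0,0,0,-1],[0,0,0,0,0,0,-1],[0,0,0,0,0,0,-1],[0,0,0,0,0,0,-1],[0,0,0,0,0,0,-1],[0,0,0,0,0,0,-1],[0,0,0,0,0,0,-1],[0,0,0,0,0,0,-1],[0,0,0,0,0,0,-1],[0,0,0,0,0,0,-1]]' 60 >/dev/null; bash log.sh
python3 - <<'E'
from h import *
im,d=manip.camera('scene'); save(im,'end.png')
for t in ['rivet_tin','beeswax','thread_spool','wood_peg']:
    for r in manip.tip_of(t,'scene')[:1]: print(t,np.round(r['pixel']))
print(manip.get_obs()['joint_velocities'].round(3))
E
```

```text
28.75 phi -31.59 tilt -31.67 r 0.0597 Ft 6.08 Fr -0.97 M 0.889 Mc 1.425 w 0.118 gf 58.4 -0.041
30.0 phi -31.56 tilt -31.67 r 0.0597 Ft 5.73 Fr -0.75 M 0.854 Mc 1.390 w 0.115 gf 58.4 -0.041
rivet_tin [307. 374.]
beeswax [355. 257.]
thread_spool [276. 271.]
wood_peg [358. 312.]
[-0.     0.001  0.001  0.    -0.     0.001  0.002]
```

View pics/end.png

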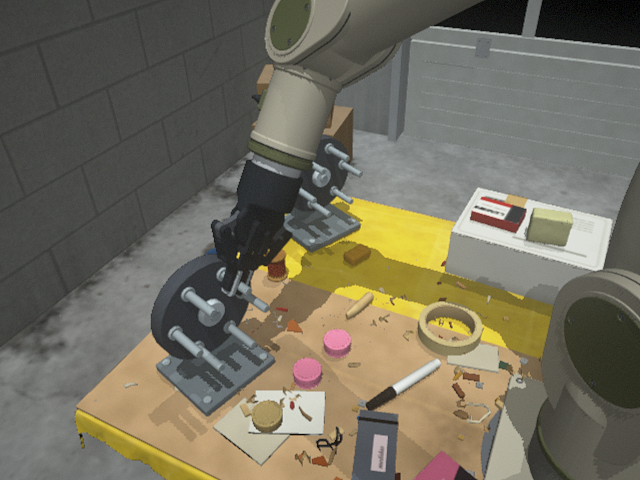

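The pin is gripped at about -32°, the tan tin is still at (267,417), the bystanders haven't moved, and everything is at rest. I'm handing it in.

```bash
python3 -c "
from workcell import manip
print(manip.hand_in())"
```

```text
the job is handed in; nothing more can be done
None
```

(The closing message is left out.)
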